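Load the drying drawer with spot plates

TASK

Pull the ajar drawer of the drying cabinet fully open and lay one spot plate flat, lengthwise, in every bay that is still empty, each time sliding the top plate forwards out of the hooded rack so that the plates below it (and those left over) stay where they are; also stand the desiccant canister upright in its square well in the drawer, in whichever order suits. Then push the drawer fully home until its catch has snapped in, with every plate still lying in its bay; a plate already in the drawer stays in its own bay, and the timer, the beaker and the wash bottle beside the work must not be knocked about.

Things in the scene. Friction and masses are not known exactly. Their poses are not given: they have to be found in the camera images.
- plate_1_mid (a point): white porcelain spot plate, a flat tile 100 x 50 x 12 mm (own x along its length, z up) with eight shallow wells in its upper face, 0.11 kg; the point is the tile's centre; number 1 from the bottom of the stack in the rack at the start
- plate_2_mid (a point): white porcelain spot plate, a flat tile 100 x 50 x 12 mm (own x along its length, z up) with eight shallow wells in its upper face, 0.11 kg; the point is the tile's centre; number 2 from the bottom of the stack in the rack at the start
- plate_3_mid (a point): white porcelain spot plate, a flat tile 100 x 50 x 12 mm (own x along its length, z up) with eight shallow wells in its upper face, 0.11 kg; the point is the tile's centre; number 3 from the bottom of the stack in the rack at the start
- plate_4_mid (a point): white porcelain spot plate, a flat tile 100 x 50 x 12 mm (own x along its length, z up) with eight shallow wells in its upper face, 0.11 kg; the point is the tile's centre; number 4 from the bottom of the stack in the rack at the start
- plate_5_mid (a point): white porcelain spot plate, a flat tile 100 x 50 x 12 mm (own x along its length, z up) with eight shallow wells in its upper face, 0.11 kg; the point is the tile's centre; number 5 from the bottom of the stack in the rack at the start; in some starts this one is absent
- loaded_0_mid (a point): white porcelain spot plate, a flat tile 100 x 50 x 12 mm (own x along its length, z up) with eight shallow wells in its upper face, 0.11 kg; the point is the tile's centre; already lies in bay 0 of the drawer at the start, or is absent (at most two of the four loaded plates are present)
- bay_0 (a point): centre of bay 0 on the drawer's floor (bays 0 to 3 from the robot's left to right, 80 mm apart); -x to the drawer's front. A plate lies along x, its centre 6 mm above this point, with 20 mm of play backwards, 26 mm forwards. From 4 to 70 mm behind this point blue guides 8 mm high stand 5 mm beside the plate; beside its front half 30 mm are free to the next plate or the side wall
- loaded_1_mid (a point): white porcelain spot plate, a flat tile 100 x 50 x 12 mm (own x along its length, z up) with eight shallow wells in its upper face, 0.11 kg; the point is the tile's centre; already lies in bay 1 of the drawer at the start, or is absent (at most two of the four loaded plates are present)
- bay_1 (a point): centre of bay 1 on the drawer's floor (bays 0 to 3 from the robot's left to right, 80 mm apart); -x to the drawer's front. A plate lies along x, its centre 6 mm above this point, with 20 mm of play backwards, 26 mm forwards. From 4 to 70 mm behind this point blue guides 8 mm high stand 5 mm beside the plate; beside its front half 30 mm are free to the next plate or the side wall
- loaded_2_mid (a point): white porcelain spot plate, a flat tile 100 x 50 x 12 mm (own x along its length, z up) with eight shallow wells in its upper face, 0.11 kg; the point is the tile's centre; already lies in bay 2 of the drawer at the start, or is absent (at most two of the four loaded plates are present)
- bay_2 (a point): centre of bay 2 on the drawer's floor (bays 0 to 3 from the robot's left to right, 80 mm apart); -x to the drawer's front. A plate lies along x, its centre 6 mm above this point, with 20 mm of play backwards, 26 mm forwards. From 4 to 70 mm behind this point blue guides 8 mm high stand 5 mm beside the plate; beside its front half 30 mm are free to the next plate or the side wall
- loaded_3_mid (a point): white porcelain spot plate, a flat tile 100 x 50 x 12 mm (own x along its length, z up) with eight shallow wells in its upper face, 0.11 kg; the point is the tile's centre; already lies in bay 3 of the drawer at the start, or is absent (at most two of the four loaded plates are present)
- bay_3 (a point): centre of bay 3 on the drawer's floor (bays 0 to 3 from the robot's left to right, 80 mm apart); -x to the drawer's front. A plate lies along x, its centre 6 mm above this point, with 20 mm of play backwards, 26 mm forwards. From 4 to 70 mm behind this point blue guides 8 mm high stand 5 mm beside the plate; beside its front half 30 mm are free to the next plate or the side wall
- rack: fixed rack with clear hood; origin on the bench under the stack's centre, -x its open front, z up. Plates lie along x on its base (12 mm high, 78 mm wide). Roof (underside 86, top 91 mm above the bench), back and side walls (28.5 mm from the middle line) enclose the rear 45 mm of the plates; their front 55 mm stand free. A plate drawn forwards clears the hood after 50 mm, the plates below after 100 mm
- drawer (a joint): how far the drawer of the grey drying cabinet is out, m: 0 = fully home, 0.145 = fully open (stop). Starts ajar (0.035 to 0.06). It slides with about 1.2 N of friction. In its last 16 mm a spring catch resists with about 5 to 9 N, then from about 7 mm on draws it home and holds it
- drawer_front (a point): middle of the outer face of the white front panel, 54 mm above the bench; +x is the pushing direction. Panel 422 mm wide, 12 mm thick, top edge at 80 mm (cabinet top 86 mm). Bow handle: 9 mm bar, 110 mm long, parallel to the panel, 34 mm before its face at this height. Inside the drawer is 390 mm wide, 146 mm long, floor 20 mm above the bench, side and rear walls 22 mm high
- canister_mid (a point): desiccant canister: perforated aluminium cylinder with an orange indicator disc on top, 42 mm across, 46 mm high, 0.09 kg; the point is its centre, 23 mm above its underside
- well (a point): centre, on the drawer's floor, of the square blue frame for the canister in the rear right corner of the drawer: 52 mm wide inside, 8 mm high (moves with the drawer)
- timer: bystander: white bench timer 64 x 64 x 19 mm lying on the bench; origin at its underside
- beaker: bystander: clear beaker, 52 mm across, 70 mm high; origin at its underside
- wash_bottle: bystander: white wash bottle with blue cap, 66 x 96 mm, 189 mm high; origin at its underside

How it is judged:
By the outcome, as a careful person would: the job done as asked, in the order asked, and still so for the second after the job is handed in, with the robot touching nothing.
Of plate_5, loaded_0, loaded_1, loaded_2, loaded_3 only 1 to 2 are there at a start; the rules pass over those that are not, and their reading is None.
At some moment in a run one of canister may be knocked a few centimetres aside while the robot is not near it.
Once in a run the grip may slacken for a moment while it holds something.
It also fails if it takes over 210 s, if anything falls off the work surface, if the arm or the gripper's body presses on something with over 40 N, if the wrist force passes 120 N, or if a joint passes its speed limit or range.

ROBOT

A 6-joint arm with a two-finger parallel gripper is mounted at the origin on a cart in front of the work surface, level with it; the furniture and walls round the work are solid. World frame = base frame: x ahead of the robot, y to its left, z up, the work surface at z = 0. Lengths are in m, angles in rad, forces in N, time in s.
With the tool pointing down it reaches from about 0.325 to 0.75 m from the base axis. Payload 7.6 kg.
Tool frame: the origin (TCP) lies midway between the tips of the shut fingers; the grasp point (between the pads) lies 19 mm behind it (bot.pinch_z is the distance from the TCP to the grasp point, in m); z points along the fingers, y is the line along which they close (so a half turn about z gives the same grasp; the last joint's range is limited). The gripper opens to 85 mm and grips with 20 to 120 N. Pads are 22 mm wide; open, the fingers measure 114 mm over their backs; the gripper's body (76 mm by 85 mm) begins 54 mm behind the grasp point. The pads swing forward as they close: fully open they stand 13 mm farther back than shut.
Start: joints at [-1.349, 0.052, 1.401, -0, 1.689, -0.07], TCP at [0.151, -0.503, 0.231] pointing down, gripper open.
Joint ranges: [-2.9, 2.9], [-0.91, 2.17], [0.12, 2.37], [-1.06, 4.2], [0.26, 2.73], [-2.93, 2.93]. Speed limits (rad/s): [2.57, 2.57, 3.01, 3.14, 3.14, 3.14].

INTERFACE

Orientations are given as a rotation vector (axis times angle).
In Python, from bench import bot gives the robot as it stands.
- The arm moves only by the shell command python3 -m creep 'ROWS' [OPENING] [FORCE]. ROWS is JSON, a list of rows, each an object of numbers: "tx", "ty", "tz": the shift along the tool's x, y, z in units of 3 cm (1.0 is 3 cm); "twist": the turn about the tool's z in units of 0.1 rad (1.0 is 0.1 rad). A call has 1 to 5 rows; each row shifts and turns the commanded pose from where the row before left it, along the tool's axes as they then stand; what a row does not reach is not made up. A row lasts 1/12 s, in which the tool goes at most 41.7 mm and 7.16 degrees, less where a joint would pass 70% of its speed; a pose out of reach is approached as far as the arm can. A call with a number of a shift or a turn outside -1 to 1 is refused whole. A call with a gripper value outside its range is refused whole. OPENING is the opening, from 0 (shut) to 1 (fully open), set as the call begins (- or left out, the last holds). The fingers move at their own pace and stop on an object; FORCE is the grip in N (left out, the last holds). Time passes only in rows, so rows that do not move let the fingers close. It gives the time, the measured TCP pose, the force, the opening and the grip force at its end, in the units of the state.
- bot.state(): the state, without advancing time (a new reading comes with each control period).
- bot.camera(name): name is "side" or "top"; returns a dict with "pixels" (420x560x3 uint8, blue, green, red), "fovy" (degrees; the focal length in pixels is half the picture's height over the tangent of half this angle, whatever the lens; pixels are square), "cx", "cy" (the principal point, pixels), "R" (3x3) and "t" (3): a world point X has camera coordinates R X + t. Camera axes: x right, y down, z forward; pixel columns grow to the right and rows downward; lengths in m; the calibration is good to about 2 mm. A picture is of the moment at which its call begins. There is no depth.
- bot.close_job(): hands the job in; it is judged then, once.
The state is a dict: "clock": time; "joint_positions": joint angles; "joint_vel": joint speeds; "joint_efforts": joint torques, N m; "position": TCP position; "ee_rot": TCP orientation; "ft_force": force on the tool from outside, world axes, zero at the start; "ft_torque": the same for the moment, N m; "finger_gap": finger opening in m; "gripper_force": force on a finger pad.
Only numpy, scipy, OpenCV 4.12 (cv2) and the standard library are available. Lean on these libraries where they do the work, as an engineer would, in place of code of your own. Each camera call takes 0.05 s, during which the arm holds its last target. There are 200 camera calls.

## Working session

There is one attempt and no reset: what is moved stays moved. The work goes in short steps, Python scripts to look and compute and a shell command to move; the robot and the scene stay as the last step left them, time stands still between calls to the robot, and variables do not carry over. Pictures are saved under pics/ and viewed, at most 14 in all, crops included, and the job is handed in when it is done.

```bash
mkdir -p pics; ls
cat > h.py <<'E'
import numpy as np, cv2
from bench import bot
def cam(n):
    c=bot.camera(n); c['img']=np.array(c['pixels'],np.uint8); c['R']=np.array(c['R']); c['t']=np.array(c['t'])
    c['f']=210/np.tan(np.radians(c['fovy']/2)); return c
def ray(c,u,v,z):
    d=c['R'].T@np.array([(u-c['cx'])/c['f'],(v-c['cy'])/c['f'],1]); o=-c['R'].T@c['t']
    return o+d*(z-o[2])/d[2]
def proj(c,X):
    p=c['R']@np.array(X)+c['t']; return p[:2]/p[2]*c['f']+[c['cx'],c['cy']]
E
python3 - <<'E'
from h import *
for n in('top','side'):
    c=cam(n); cv2.imwrite(f'pics/{n}0.png',cv2.resize(c['img'],(800,600),interpolation=cv2.INTER_CUBIC)); print(n,c['fovy'],c['cx'],c['cy'],-c['R'].T@c['t'],c['R'])
print(bot.state(),bot.pinch_z)
E
```

```text
pics
top 44.13185120907937 278.32902674346775 212.77902907601322 [ 2.42633371e-01 -1.19267397e-03  1.50948852e+00] [[-0.0105785  -0.99993694 -0.00376901]
 [-0.97856825  0.01112748 -0.20562188]
 [ 0.20565085  0.00151307 -0.97862426]]
side 45.51833396348939 277.47838896250295 210.7947369060592 [0.01403995 1.00162936 0.61576389] [[-0.87707531 -0.48035019 -0.00161119]
 [-0.20048914  0.36911869 -0.90749959]
 [ 0.43651231 -0.79562246 -0.42004989]]
{'clock': 0.1, 'joint_positions': array([-1.34930501e+00,  5.27506630e-02,  1.40163226e+00, -1.32293650e-05,
        1.68860249e+00, -7.02808630e-02]), 'joint_vel': array([ 0.00033224, -0.00014348, -0.00170686,  0.00079434, -0.0010219 ,
        0.0012693 ]), 'joint_efforts': array([ 1.75064247e-04, -3.82582176e+01, -3.60984635e+01, -1.34511483e-04,
        4.83898228e-03,  2.48540738e-05]), 'position': array([ 0.15098418, -0.50253582,  0.23056417]), 'ee_rot': array([-3.10684833e+00, -4.56486552e-01,  1.85744999e-04]), 'ft_force': array([ 0.08731709,  1.05585037, -0.39525056]), 'ft_torque': array([-0.00653064, -0.01633909,  0.03649283]), 'gripper_force': 0.0, 'finger_gap': 0.08559348710201481} 0.0187
```

View pics/top0.png

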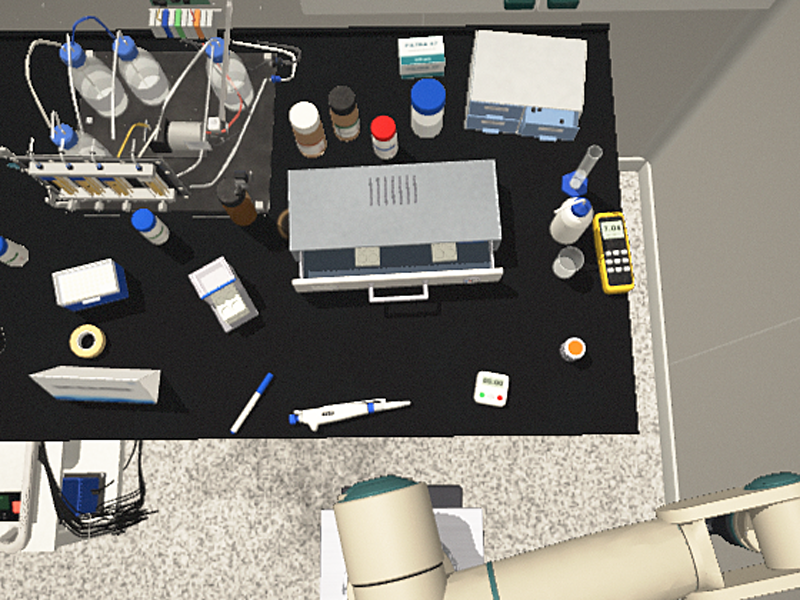

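View pics/side0.png

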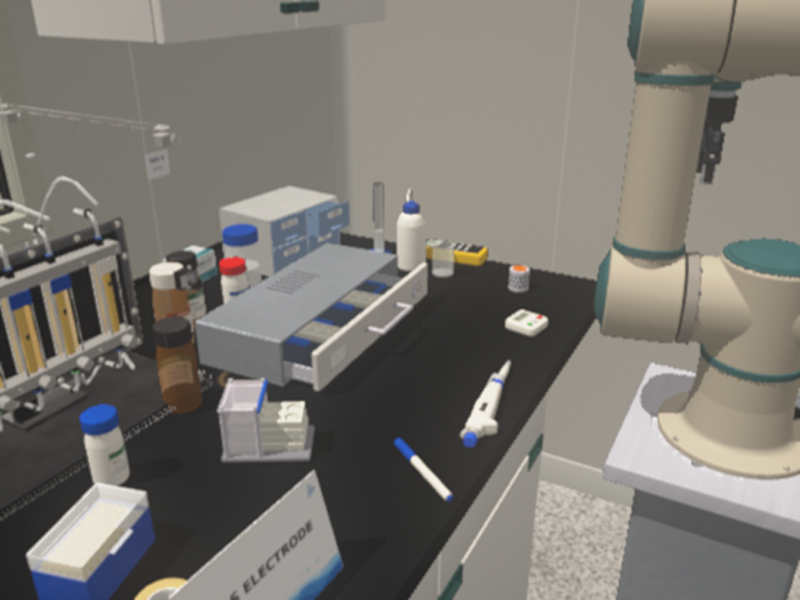

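The top view shows the drawer ajar, with plates at (367,256) and (444,252), which look like bays 1 and 3. The rack is at (225,295), the canister at (573,348), the timer at (491,388) and the handle at (398,292). I'll zoom in to measure.

Run:
```python
from h import *
t=cam('top');s=cam('side')
def crop(c,x,y,w,h): return cv2.resize(c['img'][y:y+h,x:x+w],(400,300),interpolation=cv2.INTER_CUBIC)
a=np.hstack([crop(t,120,170,80,60),crop(s,145,255,80,60)])
b=np.hstack([crop(t,200,150,160,120),crop(s,140,160,160,120)])
cv2.imwrite('pics/comp.png',np.vstack([a,b]))
```

```text
(no output)
```

View pics/comp.png

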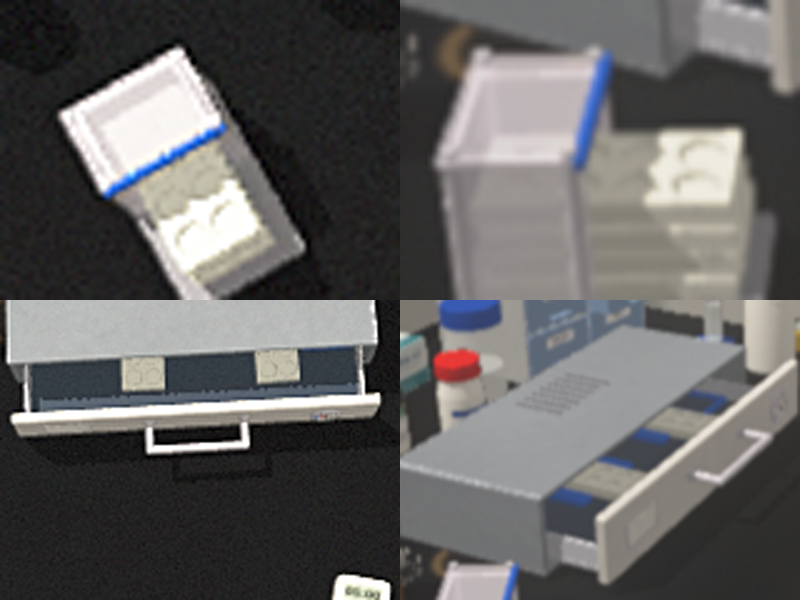

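Run:
```python
from h import *
t=cam('top');s=cam('side')
T=lambda x,y:(x/5+120-.4,y/5+170-.4)
S=lambda x,y:((x-400)/5+145-.4,y/5+255-.4)
D=lambda x,y:(x/2.5+200-.3,(y-300)/2.5+150-.3)
def g(c,p,z): return ray(c,*p,z).round(4)
a,b=g(t,T(107,192),.0895),g(t,T(223,130),.0895)
print('bar top',a,b,(a+b)/2,np.linalg.norm(a-b),np.degrees(np.arctan2(*(a-b)[:2][::-1])))
a,b=g(s,S(578,165),.088),g(s,S(605,55),.088); print('bar side',a,b,(a+b)/2,np.linalg.norm(a-b))
print('roof back',g(t,T(62,115),.091),g(t,T(183,47),.091))
print('plate front side',g(s,S(742,130),.060),g(s,S(731,205),.060))
print('plate front top',g(t,T(194,272),.060),g(t,T(268,235),.060))
print('handle',g(t,D(152,450),.056),g(t,D(246,443),.056))
print('panel outer top edge',g(t,D(12,417),.08),g(t,D(380,397),.08))
print('plates',[g(t,D(x,y),.032) for x,y in((122,390),(165,390),(257,384),(300,383))])
for n,c in(('top',t),('side',s)):
    h=cv2.cvtColor(c['img'],cv2.COLOR_BGR2HSV)
    m=cv2.inRange(h,(5,150,150),(16,255,255)); k,l,st,ce=cv2.connectedComponentsWithStats(m)
    for i in range(1,k):
        if st[i,4]>15: print(n,'orange',st[i],ce[i],ray(c,*ce[i],.046))
    k=g(t,D(345,300),.0) 
print('timer',ray(t,491*.7,388*.7,.015),'beaker top',ray(t,568*.7,258*.7,.07))
```

```text
bar top [0.5591 0.3866 0.0895] [0.5942 0.3226 0.0895] [0.57665 0.3546  0.0895 ] 0.07299321886312449 118.74201545596452
bar side [0.5581 0.392  0.088 ] [0.5992 0.3235 0.088 ] [0.57865 0.35775 0.088  ] 0.07988404095938058
roof back [0.6036 0.4136 0.091 ] [0.6427 0.3467 0.091 ]
plate front side [0.5445 0.3077 0.06  ] [0.5173 0.3533 0.06  ]
plate front top [0.5185 0.343  0.06  ] [0.5395 0.3015 0.06  ]
handle [0.5577 0.0521 0.056 ] [ 0.5647 -0.0559  0.056 ]
panel outer top edge [0.5927 0.2102 0.08  ] [ 0.6113 -0.2085  0.08  ]
plates [array([0.6357, 0.0881, 0.032 ]), array([0.6351, 0.0374, 0.032 ]), array([ 0.6411, -0.0711,  0.032 ]), array([ 0.6418, -0.1219,  0.032 ])]
top orange [135   7   5  12  41] [137.36585366  12.17073171] [1.20006656 0.43768661 0.046     ]
top orange [398 239  10   9  73] [402.35616438 243.06849315] [ 0.457981   -0.35133834  0.046     ]
side orange [360 186   8   3  19] [363.10526316 187.10526316] [ 0.46089237 -0.35003005  0.046     ]
timer [ 0.38158965 -0.18516517  0.015     ] beaker top [ 0.63574057 -0.34277003  0.07      ]
```

```bash
cat >> h.py <<'E'
from scipy.spatial.transform import Rotation as Ro
def phi():
    R=Ro.from_rotvec(bot.state()['ee_rot']).as_matrix(); return np.arctan2(R[1,0],R[0,0])
def to(x,y,z,ph=None):
    "units to go: twist first, then shifts in the axes after the twist"
    s=bot.state(); p=phi(); q=p if ph is None else ph
    tw=(p-q+np.pi/2)%np.pi-np.pi/2; q=p-tw
    d=np.array([x,y,z])-s['position']; c,si=np.cos(q),np.sin(q)
    print('clock %.1f pos'%s['clock'],s['position'].round(4),'phi %.3f j6 %.2f gap %.4f F'%(p,s['joint_positions'][5],s['finger_gap']),s['ft_force'].round(1),'grip %.0f'%s['gripper_force'])
    print('twist %.2f | tx %.3f ty %.3f tz %.3f'%(tw/.1,(c*d[0]+si*d[1])/.03,(si*d[0]-c*d[1])/.03,-d[2]/.03))
E
python3 - <<'E'
from h import *
t=cam('top')
D=lambda x,y:(x/2.5+200-.3,(y-300)/2.5+150-.3)
print('cab front',ray(t,*D(6,362),.086),ray(t,*D(378,347),.086))
to(.563,-.002,.12,1.62)
E
```

```text
cab front [0.65585924 0.21735096 0.086     ] [ 0.66869735 -0.20772439  0.086     ]
clock 0.3 pos [ 0.151  -0.5028  0.2311] phi 0.292 j6 -0.07 gap 0.0852 F [0.9 0.4 0.3] grip 0
twist -13.28 | tx 15.996 ty 14.536 tz 3.705
```

```bash
python3 -m creep '[{"twist":-1},{"twist":-1},{"twist":-1},{"twist":-1},{"twist":-1}]' 0.4
python3 -m creep '[{"twist":-1},{"twist":-1},{"twist":-1},{"twist":-1},{"twist":-1}]'
python3 -m creep '[{"twist":-1},{"twist":-1},{"twist":-1},{"tx":1,"ty":0.9},{"tx":1,"ty":0.9}]'
python3 -m creep '[{"tx":1,"ty":0.9},{"tx":1,"ty":0.9},{"tx":1,"ty":0.9},{"tx":1,"ty":0.9},{"tx":1,"ty":0.9}]'
python3 -m creep '[{"tx":1,"ty":0.9},{"tx":1,"ty":0.9},{"tx":1,"ty":0.9},{"tx":1,"ty":0.9},{"tx":1,"ty":0.9}]'
python3 -m creep '[{"tx":1,"ty":0.9},{"tx":1,"ty":0.9},{"tz":1},{"tz":1},{}]'
python3 -c "
from h import *
to(.563,-.002,.12,1.62)"
```

```text
clock 0.3 pos [ 0.151  -0.5028  0.2311] phi 0.292 j6 -0.07 gap 0.0852 F [0.9 0.4 0.3] grip 0
twist -13.28 | tx 15.996 ty 14.536 tz 3.705validation failed for argument at $[0]...
validation failed for argument at $[0]...
validation failed for argument at $[0]...
validation failed for argument at $[0]...
validation failed for argument at $[0]...
validation failed for argument at $[0]...
```

```bash
python3 -m creep '[{"tx":0,"ty":0,"tz":0,"twist":-1},{"tx":0,"ty":0,"tz":0,"twist":-1},{"tx":0,"ty":0,"tz":0,"twist":-1},{"tx":0,"ty":0,"tz":0,"twist":-1},{"tx":0,"ty":0,"tz":0,"twist":-1}]' 0.4
```

```text
clock: 0.77
position: [0.151, -0.5028, 0.2313]
ee_rot: [-2.896, -1.219, 0.0]
ft_force: [0.2, -0.4, 0.1]
finger_gap: 0.0342
gripper_force: 0.0
```

```bash
python3 -m creep '[{"tx":0,"ty":0,"tz":0,"twist":-1},{"tx":0,"ty":0,"tz":0,"twist":-1},{"tx":0,"ty":0,"tz":0,"twist":-1},{"tx":0,"ty":0,"tz":0,"twist":-1},{"tx":0,"ty":0,"tz":0,"twist":-1}]' >/dev/null
python3 -m creep '[{"tx":0,"ty":0,"tz":0,"twist":-1},{"tx":0,"ty":0,"tz":0,"twist":-1},{"tx":0,"ty":0,"tz":0,"twist":-1},{"tx":1,"ty":0.9,"tz":0,"twist":0},{"tx":1,"ty":0.9,"tz":0,"twist":0}]' >/dev/null
python3 -m creep '[{"tx":1,"ty":0.9,"tz":0,"twist":0},{"tx":1,"ty":0.9,"tz":0,"twist":0},{"tx":1,"ty":0.9,"tz":0,"twist":0},{"tx":1,"ty":0.9,"tz":0,"twist":0},{"tx":1,"ty":0.9,"tz":0,"twist":0}]' >/dev/null
python3 -m creep '[{"tx":1,"ty":0.9,"tz":0,"twist":0},{"tx":1,"ty":0.9,"tz":0,"twist":0},{"tx":1,"ty":0.9,"tz":0,"twist":0},{"tx":1,"ty":0.9,"tz":0,"twist":0},{"tx":1,"ty":0.9,"tz":0,"twist":0}]' >/dev/null
python3 -m creep '[{"tx":1,"ty":0.9,"tz":0,"twist":0},{"tx":1,"ty":0.9,"tz":0,"twist":0},{"tx":0,"ty":0,"tz":1,"twist":0},{"tx":0,"ty":0,"tz":1,"twist":0},{"tx":0,"ty":0,"tz":0,"twist":0}]'
python3 -c "
from h import *
to(.563,-.002,.12,1.61)
c=cam('top');s=cam('side')
a=cv2.resize(c['img'][120:280,180:380],(400,320),interpolation=2);b=cv2.resize(s['img'][100:260,180:380],(400,320),interpolation=2)
cv2.imwrite('pics/h1.png',np.hstack([a,b]))"
```

```text
clock: 2.85
position: [0.5176, -0.0736, 0.1648]
ee_rot: [-2.19, -2.24, 0.009]
ft_force: [-1.6, 0.6, -2.6]
finger_gap: 0.0341
gripper_force: 0.0
clock 2.9 pos [ 0.5176 -0.0736  0.1648] phi 1.593 j6 -0.23 gap 0.0341 F [-1.6  0.6 -2.6] grip 0
twist -0.17 | tx 2.327 ty 1.604 tz 1.492
```

View pics/h1.png

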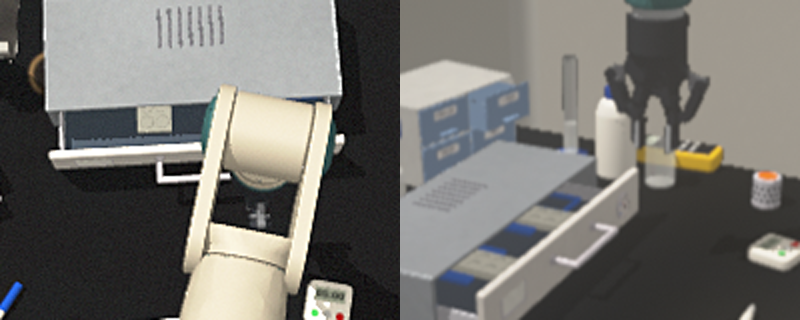

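The gripper is above the bench, right of and in front of the handle, and the handle is free. Next I go over the bar and lower.

```bash
python3 -m creep '[{"tx":0.8,"ty":0.55,"tz":0.5,"twist":-0.17},{"tx":0.8,"ty":0.55,"tz":0.5,"twist":0},{"tx":0.75,"ty":0.5,"tz":0.5,"twist":0},{"tx":0,"ty":0,"tz":0,"twist":0},{"tx":0,"ty":0,"tz":0,"twist":0}]' 0.29
python3 -c "
from h import *
to(.5645,-.002,.043,1.61)
c=cam('top');s=cam('side')
a=cv2.resize(c['img'][170:250,220:320],(400,320),interpolation=2);b=cv2.resize(s['img'][160:260,230:355],(400,320),interpolation=2)
cv2.imwrite('pics/h2.png',np.hstack([a,b]))"
```

```text
clock: 3.37
position: [0.5666, -0.0026, 0.1278]
ee_rot: [2.177, 2.264, 0.001]
ft_force: [0.9, 0.3, 0.4]
finger_gap: 0.0247
gripper_force: 0.0
clock 3.4 pos [ 0.5666 -0.0026  0.1278] phi 1.610 j6 -0.11 gap 0.0247 F [0.9 0.3 0.4] grip 0
twist -0.00 | tx 0.023 ty -0.071 tz 2.826
```

View pics/h2.png

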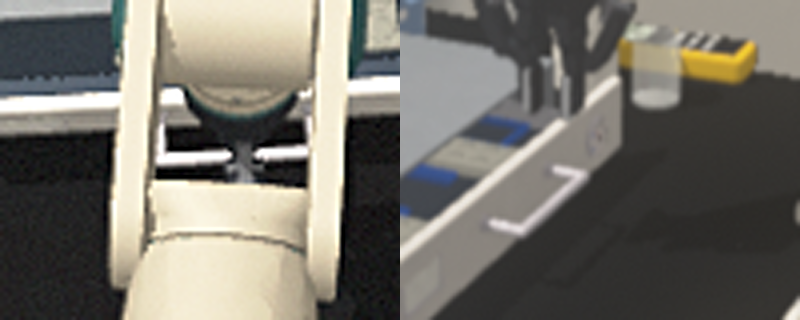

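The fingers straddle the bar, as seen at (243,160) in the top crop. Lowering now, then gripping.

```bash
python3 -m creep '[{"tx":0,"ty":-0.07,"tz":0.5,"twist":0},{"tx":0,"ty":0,"tz":0.5,"twist":0},{"tx":0,"ty":0,"tz":0.5,"twist":0}]'|egrep 'pos|ft'
python3 -m creep '[{"tx":0,"ty":0,"tz":0.4,"twist":0},{"tx":0,"ty":0,"tz":0.4,"twist":0},{"tx":0,"ty":0,"tz":0.4,"twist":0},{"tx":0,"ty":0,"tz":0.15,"twist":0}]'|egrep 'pos|ft'
python3 -m creep '[{"tx":0,"ty":0,"tz":0,"twist":0},{"tx":0,"ty":0,"tz":0,"twist":0},{"tx":0,"ty":0,"tz":0,"twist":0},{"tx":0,"ty":0,"tz":0,"twist":0},{"tx":0,"ty":0,"tz":0,"twist":0}]' 0 60
```

```text
position: [0.5646, -0.0045, 0.0833]
ft_force: [1.9, -0.2, -0.5]
position: [0.5631, -0.0034, 0.0393]
ft_force: [-0.6, -0.1, 0.5]
clock: 4.47
position: [0.5635, -0.0032, 0.0404]
ee_rot: [-2.179, -2.263, 0.001]
ft_force: [1.2, -1.6, -8.7]
finger_gap: 0.0067
gripper_force: 58.3
```

```bash
python3 -m creep '[{"tx":0,"ty":-0.2,"tz":0,"twist":0},{"tx":0,"ty":-0.3,"tz":0,"twist":0},{"tx":0,"ty":-0.4,"tz":0,"twist":0},{"tx":0,"ty":-0.4,"tz":0,"twist":0},{"tx":0,"ty":-0.4,"tz":0,"twist":0}]'|egrep 'pos|ft'
python3 -m creep '[{"tx":0,"ty":-0.3,"tz":0,"twist":0},{"tx":0,"ty":-0.3,"tz":0,"twist":0},{"tx":0,"ty":-0.3,"tz":0,"twist":0},{"tx":0,"ty":-0.2,"tz":0,"twist":0},{"tx":0,"ty":-0.1,"tz":0,"twist":0}]'|egrep 'pos|ft'
python3 -m creep '[{"tx":0,"ty":-0.1,"tz":0,"twist":0},{"tx":0,"ty":-0.1,"tz":0,"twist":0},{"tx":0,"ty":0,"tz":0,"twist":0}]'
```

```text
position: [0.5118, -0.0055, 0.0404]
ft_force: [1.5, -4.1, -10.0]
position: [0.4756, -0.0071, 0.0404]
ft_force: [2.2, -5.1, -11.5]
clock: 5.55
position: [0.4741, -0.0071, 0.0406]
ee_rot: [2.173, 2.256, 0.011]
ft_force: [26.2, -5.3, -31.2]
finger_gap: 0.0065
gripper_force: 58.2
```

The drawer hit its stop after 89 mm, and the direction it moved gives a yaw of 0.044. I release, raise, swing away and look.

```bash
python3 -m creep '[{"tx":0,"ty":0.1,"tz":-0.05,"twist":0},{"tx":0,"ty":0,"tz":0,"twist":0},{"tx":0,"ty":0,"tz":0,"twist":0},{"tx":0,"ty":0,"tz":0,"twist":0}]' 0.29 |egrep 'pos|ft|gap'
python3 -m creep '[{"tx":0,"ty":0,"tz":-0.5,"twist":0},{"tx":0,"ty":0,"tz":-0.5,"twist":0},{"tx":0,"ty":0,"tz":-0.7,"twist":0},{"tx":0,"ty":0,"tz":-1,"twist":0},{"tx":0,"ty":0,"tz":-1,"twist":0}]'|egrep 'pos|ft'
python3 -m creep '[{"tx":-1,"ty":0,"tz":-1,"twist":0},{"tx":-1,"ty":0,"tz":0,"twist":1},{"tx":-1,"ty":0,"tz":0,"twist":1},{"tx":-1,"ty":0,"tz":0,"twist":1},{"tx":-1,"ty":0,"tz":0,"twist":1}]' 1 >/dev/null
python3 -m creep '[{"tx":-1,"ty":0,"tz":0,"twist":1},{"tx":-1,"ty":0,"tz":0,"twist":1},{"tx":-1,"ty":0,"tz":0,"twist":1},{"tx":-1,"ty":0,"tz":0,"twist":1},{"tx":-1,"ty":0,"tz":0,"twist":1}]' |egrep 'pos|ft'
python3 -c "
from h import *
to(.459,-.351,.1,1.61)
c=cam('top')
cv2.imwrite('pics/t1.png',cv2.resize(c['img'][130:310,190:430],(800,600),interpolation=2))"
```

```text
position: [0.4741, -0.0063, 0.0432]
ft_force: [-0.1, 1.1, -0.2]
finger_gap: 0.0246
position: [0.4731, -0.0063, 0.1543]
ft_force: [0.6, -0.3, 0.1]
position: [0.3816, -0.2811, 0.1832]
ft_force: [0.1, 0.3, -0.7]
clock 7.1 pos [ 0.3816 -0.2811  0.1832] phi 0.704 j6 0.15 gap 0.0851 F [ 0.1  0.3 -0.7] grip 0
twist -9.06 | tx -2.428 ty 2.487 tz 2.773
```

View pics/t1.png

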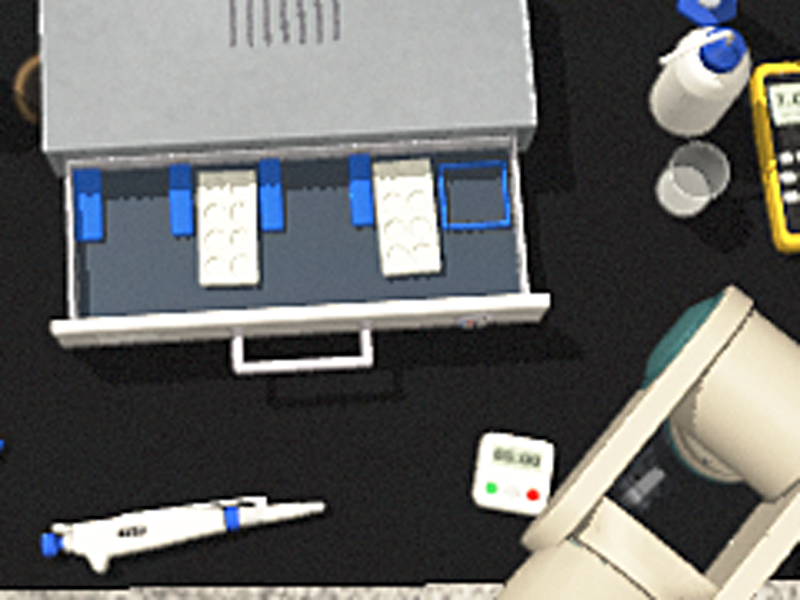

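Plates lie in bays 1 and 3. Bay 0 is empty (guides at x 90 and 181), bay 2 is empty (guides at 271 and 360), and the well is at (476,195).

```bash
python3 -c "
from h import *
c=cam('top'); P=lambda x,y,z:ray(c,x/3.3333+190-.35,y/3.3333+130-.35,z).round(4)
print('well',np.mean([P(*q,.028) for q in((441,163),(507,161),(510,226),(445,229))],0))
print('panel top edge',P(52,328,.08),P(549,300,.08))
print('inner corners floor-ish wall top',P(70,166,.042),P(516,140,.042))
for n,q in dict(p1=((197,185),(256,182),(259,283),(201,286)),p3=((375,175),(432,172),(440,271),(383,276))).items():
  w=[P(*k,.032) for k in q];print(n,np.mean(w,0),w)
for q in ((102,205),(170,203),(192,203),(261,200),(283,197),(350,193),(372,191)): print('guide edge',q,P(*q,.028))
print('guide rows front',P(91,240,.028),P(182,235,.028),P(272,231,.028),P(362,225,.028))
h=cv2.cvtColor(c['img'],cv2.COLOR_BGR2HSV);m=cv2.inRange(h,(5,150,150),(16,255,255));M=cv2.connectedComponentsWithStats(m);print(M[2],M[3])
s=cam('side');h=cv2.cvtColor(s['img'],cv2.COLOR_BGR2HSV);m=cv2.inRange(h,(5,150,150),(16,255,255));M=cv2.connectedComponentsWithStats(m);print(M[2],[ray(s,*q,.046) for q in M[3]])
"
```

```text
well [ 0.62675 -0.15915  0.028  ]
panel top edge [0.5016 0.2064 0.08  ] [ 0.5209 -0.2124  0.08  ]
inner corners floor-ish wall top [0.6532 0.1987 0.042 ] [ 0.6724 -0.1948  0.042 ]
p1 [0.592775 0.059875 0.032   ] [array([0.6373, 0.0874, 0.032 ]), array([0.6395, 0.0352, 0.032 ]), array([0.5482, 0.0331, 0.032 ]), array([0.5461, 0.0838, 0.032 ])]
p3 [ 0.60045  -0.097875  0.032   ] [array([ 0.6447, -0.0702,  0.032 ]), array([ 0.6468, -0.1207,  0.032 ]), array([ 0.5571, -0.1253,  0.032 ]), array([ 0.5532, -0.0753,  0.032 ])]
guide edge (102, 205) [0.6211 0.1717 0.028 ]
guide edge (170, 203) [0.6222 0.1115 0.028 ]
guide edge (192, 203) [0.622 0.092 0.028]
guide edge (261, 200) [0.624 0.031 0.028]
guide edge (283, 197) [0.6265 0.0115 0.028 ]
guide edge (350, 193) [ 0.6295 -0.0479  0.028 ]
guide edge (372, 191) [ 0.6311 -0.0674  0.028 ]
guide rows front [0.5894 0.181  0.028 ] [0.593  0.1008 0.028 ] [0.5957 0.0215 0.028 ] [ 0.6002 -0.058   0.028 ]
[[     0      0    560    420 235146]
 [   135      7      5     12     42]
 [   139     25      1      1      1]
 [   141     25      1      1      1]
 [   165     82      1      1      1]
 [    12    351      1      1      1]
 [     9    353      1      1      1]
 [    11    353      2      5      7]] [[279.53732575 209.53178876]
 [137.33333333  12.28571429]
 [139.          25.        ]
 [141.          25.        ]
 [165.          82.        ]
 [ 12.         351.        ]
 [  9.         353.        ]
 [ 11.71428571 355.14285714]]
[[     0      0    560    420 235181]
 [   360    186      8      3     19]] [array([ 0.60533806, -0.08754542,  0.046     ]), array([ 0.46089237, -0.35003005,  0.046     ])]
```

```bash
python3 -m creep '[{"tx":0,"ty":0,"tz":0,"twist":1},{"tx":0,"ty":0,"tz":0,"twist":1},{"tx":0,"ty":0,"tz":0,"twist":1},{"tx":0,"ty":0,"tz":0,"twist":1},{"tx":0,"ty":0,"tz":0,"twist":1}]' 1 >/dev/null
python3 -m creep '[{"tx":0,"ty":0,"tz":0,"twist":1},{"tx":0,"ty":0,"tz":0,"twist":0.6},{"tx":0,"ty":0,"tz":0,"twist":0}]' |egrep 'pos|ft'
python3 -c "
from h import *
to(.459,-.351,.1)"
```

```text
position: [0.3831, -0.2792, 0.183]
ft_force: [-0.2, -0.3, 0.3]
clock 8.0 pos [ 0.3831 -0.2792  0.183 ] phi 0.049 j6 0.81 gap 0.0855 F [-0.2 -0.3  0.3] grip 0
twist 0.00 | tx 2.408 ty 2.515 tz 2.768
```

```bash
python3 -m creep '[{"tx":0.8,"ty":0.85,"tz":0.5,"twist":0},{"tx":0.8,"ty":0.85,"tz":0.5,"twist":0},{"tx":0.8,"ty":0.8,"tz":0.5,"twist":0},{"tx":0,"ty":0,"tz":0.8,"twist":0},{"tx":0,"ty":0,"tz":0,"twist":0}]' |egrep 'pos|ft'
python3 -c "
from h import *
to(.459,-.351,.026)
c=cam('top');s=cam('side')
for k in (c,s):
  h=cv2.cvtColor(k['img'],cv2.COLOR_BGR2HSV);m=cv2.inRange(h,(5,150,120),(18,255,255));M=cv2.connectedComponentsWithStats(m);print([(ray(k,*q,.046).round(3),a[4]) for q,a in zip(M[3],M[2]) if a[4]>4])
"
```

```text
position: [0.4572, -0.3497, 0.1076]
ft_force: [-0.9, 0.3, -1.5]
clock 8.4 pos [ 0.4572 -0.3497  0.1076] phi 0.052 j6 0.80 gap 0.0854 F [-0.9  0.3 -1.5] grip 0
twist 0.00 | tx 0.059 ty 0.045 tz 2.718
[(array([ 0.56 , -0.003,  0.046]), np.int32(235113)), (array([1.187, 0.435, 0.046]), np.int32(65)), (array([ 0.456, -0.361,  0.046]), np.int32(8)), (array([0.161, 0.734, 0.046]), np.int32(7))]
[(array([ 0.605, -0.088,  0.046]), np.int32(235181)), (array([ 0.461, -0.35 ,  0.046]), np.int32(19))]
```

```bash
python3 -m creep '[{"tx":0.06,"ty":0.04,"tz":0.6,"twist":0},{"tx":0,"ty":0,"tz":0.6,"twist":0},{"tx":0,"ty":0,"tz":0.6,"twist":0},{"tx":0,"ty":0,"tz":0.5,"twist":0},{"tx":0,"ty":0,"tz":0.42,"twist":0}]' |egrep 'pos|ft'
python3 -m creep '[{"tx":0,"ty":0,"tz":0,"twist":0},{"tx":0,"ty":0,"tz":0,"twist":0},{"tx":0,"ty":0,"tz":0,"twist":0},{"tx":0,"ty":0,"tz":0,"twist":0},{"tx":0,"ty":0,"tz":0,"twist":0}]' 0 40
python3 -m creep '[{"tx":0,"ty":0,"tz":-0.4,"twist":0},{"tx":0,"ty":0,"tz":-0.4,"twist":0},{"tx":0,"ty":0,"tz":-0.8,"twist":0},{"tx":0,"ty":0,"tz":-0.8,"twist":0},{"tx":0,"ty":0,"tz":0,"twist":0}]'
python3 -c "
from h import *
to(.6268,-.159,.11,.045)"
```

```text
position: [0.4604, -0.3525, 0.0339]
ft_force: [-0.1, -0.2, -0.7]
clock: 9.3
position: [0.4609, -0.3533, 0.0345]
ee_rot: [3.138, 0.077, 0.004]
ft_force: [-1.2, 0.5, 6.2]
finger_gap: 0.0396
gripper_force: 40.3
clock: 9.72
position: [0.4621, -0.3545, 0.1115]
ee_rot: [3.133, 0.076, 0.012]
ft_force: [0.2, -1.0, 0.4]
finger_gap: 0.0401
gripper_force: 40.4
clock 9.7 pos [ 0.4621 -0.3545  0.1115] phi 0.049 j6 0.80 gap 0.0401 F [ 0.2 -1.   0.4] grip 40
twist 0.04 | tx 5.778 ty -6.264 tz 0.050
```

```bash
python3 -m creep '[{"tx":0,"ty":-0.5,"tz":-0.6,"twist":0},{"tx":0.4,"ty":-0.7,"tz":-0.5,"twist":0},{"tx":0.7,"ty":-0.7,"tz":0,"twist":0},{"tx":0.7,"ty":-0.7,"tz":0,"twist":0},{"tx":0.7,"ty":-0.7,"tz":0,"twist":0}]' |egrep 'pos|gap'
python3 -m creep '[{"tx":0.7,"ty":-0.7,"tz":0,"twist":0},{"tx":0.7,"ty":-0.7,"tz":0,"twist":0},{"tx":0.7,"ty":-0.7,"tz":0,"twist":0},{"tx":0.6,"ty":-0.6,"tz":0,"twist":0},{"tx":0,"ty":0,"tz":0,"twist":0}]' |egrep 'pos|gap'
python3 -c "
from h import *
to(.6268,-.159,.075,.045)"
```

```text
position: [0.5308, -0.2492, 0.1387]
finger_gap: 0.04
position: [0.6093, -0.1613, 0.1377]
finger_gap: 0.0399
clock 10.6 pos [ 0.6093 -0.1613  0.1377] phi 0.053 j6 1.20 gap 0.0399 F [ 0.2 -0.2 -1.3] grip 41
twist 0.08 | tx 0.588 ty -0.051 tz 2.091
```

```bash
python3 -m creep '[{"tx":0.3,"ty":-0.03,"tz":0,"twist":0},{"tx":0.3,"ty":-0.03,"tz":0,"twist":0},{"tx":0,"ty":0,"tz":0.6,"twist":0},{"tx":0,"ty":0,"tz":0.6,"twist":0},{"tx":0,"ty":0,"tz":0.6,"twist":0}]' |egrep 'pos|gap'
python3 -c "
from h import *
to(.6268,-.159,.058,.045)
c=cam('top');s=cam('side')
a=cv2.resize(c['img'][140:240,290:390],(400,400),interpolation=2);b=cv2.resize(s['img'][130:230,230:330],(400,400),interpolation=2)
cv2.imwrite('pics/w1.png',np.hstack([a,b]))"
```

```text
position: [0.625, -0.1629, 0.0834]
finger_gap: 0.0401
clock 11.0 pos [ 0.625  -0.1629  0.0834] phi 0.049 j6 1.21 gap 0.0401 F [ 0.8 -0.4 -1.2] grip 41
twist 0.04 | tx 0.066 ty -0.128 tz 0.848
```

View pics/w1.png

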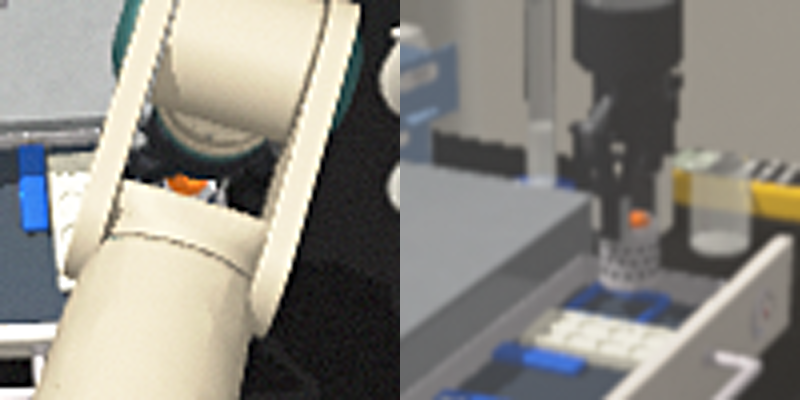

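The side view shows the canister hanging upright just above the well frame (620,300). I lower it, release and retreat.

```bash
python3 -m creep '[{"tx":0.06,"ty":-0.13,"tz":0.2,"twist":0},{"tx":0,"ty":0,"tz":0.3,"twist":0},{"tx":0,"ty":0,"tz":0.2,"twist":0},{"tx":0,"ty":0,"tz":0.15,"twist":0},{"tx":0,"ty":0,"tz":0,"twist":0}]' |egrep 'pos|gap|ft'
python3 -c "
from h import *
to(.6268,-.159,.056,.045)"
```

```text
position: [0.6259, -0.1584, 0.0566]
ft_force: [-0.1, -0.1, -0.9]
finger_gap: 0.0401
clock 11.5 pos [ 0.6259 -0.1584  0.0566] phi 0.049 j6 1.22 gap 0.0401 F [-0.1 -0.1 -0.9] grip 41
twist 0.04 | tx 0.028 ty 0.020 tz 0.019
```

```bash
python3 -m creep '[{"tx":0,"ty":0,"tz":0,"twist":0},{"tx":0,"ty":0,"tz":0,"twist":0},{"tx":0,"ty":0,"tz":0,"twist":0}]' 0.8 |egrep 'gap|ft'
python3 -m creep '[{"tx":0,"ty":0,"tz":-0.5,"twist":0},{"tx":0,"ty":0,"tz":-1,"twist":0},{"tx":0,"ty":0,"tz":-1,"twist":0},{"tx":0,"ty":0,"tz":-1,"twist":0},{"tx":-0.6,"ty":-0.5,"tz":-0.5,"twist":0}]' |egrep 'pos|ft'
python3 -m creep '[{"tx":-0.6,"ty":-1,"tz":0,"twist":-1},{"tx":-0.6,"ty":-1,"tz":0,"twist":-1},{"tx":-0.5,"ty":-1,"tz":0,"twist":-1},{"tx":0,"ty":-1,"tz":0,"twist":-1},{"tx":0,"ty":-1,"tz":0,"twist":-0.7}]' |egrep 'pos|ft'
python3 -c "
from h import *
to(.554,.341,.15,.515)
c=cam('top');s=cam('side')
a=cv2.resize(c['img'][140:240,290:390],(400,400),interpolation=2);b=cv2.resize(s['img'][130:230,230:330],(400,400),interpolation=2)
cv2.imwrite('pics/w2.png',np.hstack([a,b]))"
```

```text
ft_force: [0.6, 0.8, 0.0]
finger_gap: 0.0683
position: [0.61, -0.1464, 0.1824]
ft_force: [-0.6, 0.3, 0.5]
position: [0.5201, -0.0067, 0.1785]
ft_force: [0.5, -0.3, 0.3]
clock 12.6 pos [ 0.5201 -0.0067  0.1785] phi 0.523 j6 0.96 gap 0.0679 F [ 0.5 -0.3  0.3] grip 0
twist 0.08 | tx 6.691 ty -9.529 tz 0.949
```

View pics/w2.png

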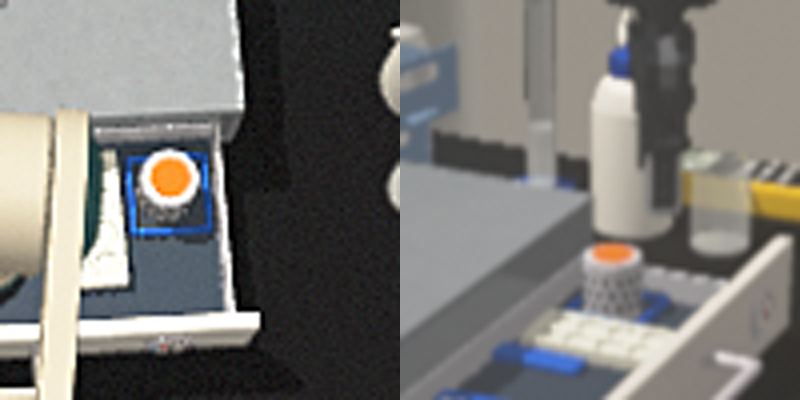

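The canister is upright inside the blue frame (top crop (170,180)). Next is the rack.

```bash
python3 -m creep '[{"tx":0.5,"ty":-0.7,"tz":0,"twist":0},{"tx":0.5,"ty":-0.7,"tz":0,"twist":0},{"tx":0.5,"ty":-0.7,"tz":0,"twist":0},{"tx":0.5,"ty":-0.7,"tz":0,"twist":0},{"tx":0.5,"ty":-0.7,"tz":0,"twist":0}]' |egrep 'pos|ft'
python3 -m creep '[{"tx":0.5,"ty":-0.7,"tz":0,"twist":0},{"tx":0.5,"ty":-0.7,"tz":0,"twist":0},{"tx":0.5,"ty":-0.7,"tz":0,"twist":0},{"tx":0.5,"ty":-0.7,"tz":0,"twist":0},{"tx":0.5,"ty":-0.7,"tz":0,"twist":0}]' |egrep 'pos|ft'
python3 -m creep '[{"tx":0.5,"ty":-0.7,"tz":0,"twist":0},{"tx":0.5,"ty":-0.7,"tz":0,"twist":0},{"tx":0.5,"ty":-0.7,"tz":0,"twist":0},{"tx":0,"ty":0,"tz":0,"twist":0}]' |egrep 'pos|ft'
python3 -c "
from h import *
to(.554,.341,.12,.515)"
```

```text
position: [0.5344, 0.1214, 0.1782]
ft_force: [1.2, 0.6, 0.4]
position: [0.5476, 0.2499, 0.1781]
ft_force: [-0.0, 0.3, 0.0]
position: [0.5547, 0.3296, 0.1774]
ft_force: [-0.4, -0.4, 0.3]
clock 13.8 pos [0.5547 0.3296 0.1774] phi 0.521 j6 1.53 gap 0.0684 F [-0.4 -0.4  0.3] grip 0
twist 0.06 | tx 0.165 ty -0.342 tz 1.912
```

```bash
python3 -m creep '[{"tx":0.16,"ty":-0.34,"tz":0,"twist":0},{"tx":0,"ty":0,"tz":0.7,"twist":0},{"tx":0,"ty":0,"tz":0.7,"twist":0},{"tx":0,"ty":0,"tz":0.7,"twist":0},{"tx":0,"ty":0,"tz":0,"twist":0}]' |egrep 'pos|ft'
python3 -c "
from h import *
to(.554,.341,.0475,.515)
c=cam('top');s=cam('side')
a=cv2.resize(c['img'][150:240,120:210],(400,400),interpolation=2);b=cv2.resize(s['img'][225:325,130:230],(400,400),interpolation=2)
cv2.imwrite('pics/r1.png',np.hstack([a,b]))"
```

```text
position: [0.5523, 0.3356, 0.1095]
ft_force: [-0.5, -0.6, -0.8]
clock 14.2 pos [0.5523 0.3356 0.1095] phi 0.517 j6 1.54 gap 0.0686 F [-0.5 -0.6 -0.8] grip 0
twist 0.02 | tx 0.139 ty -0.130 tz 2.068
```

View pics/r1.png

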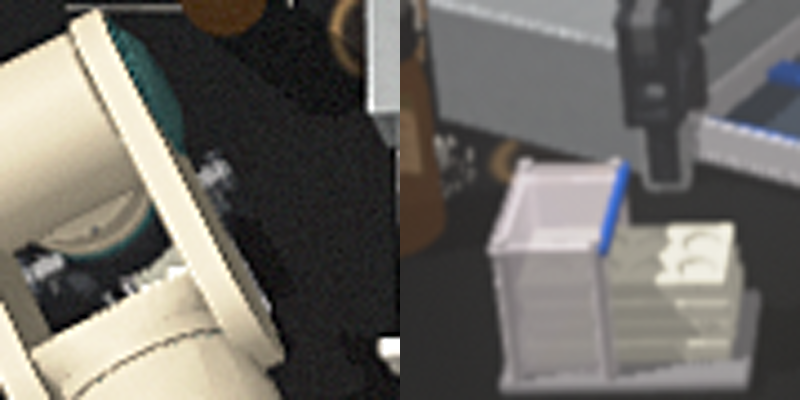

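The stack has four layers, and the open fingers stand over its free front half. I descend in steps.

```bash
python3 -m creep '[{"tx":0.14,"ty":-0.13,"tz":0,"twist":0},{"tx":0,"ty":0,"tz":0.6,"twist":0},{"tx":0,"ty":0,"tz":0.6,"twist":0},{"tx":0,"ty":0,"tz":0.5,"twist":0},{"tx":0,"ty":0,"tz":0,"twist":0}]' |egrep 'pos|ft'
python3 -c "
from h import *
to(.554,.341,.0475,.515)"
```

```text
position: [0.555, 0.3425, 0.0618]
ft_force: [-1.0, 0.1, -0.5]
clock 14.8 pos [0.555  0.3425 0.0618] phi 0.519 j6 1.55 gap 0.0683 F [-1.   0.1 -0.5] grip 0
twist 0.04 | tx -0.054 ty 0.027 tz 0.478
```

```bash
python3 -m creep '[{"tx":-0.05,"ty":0.03,"tz":0.2,"twist":0},{"tx":0,"ty":0,"tz":0.22,"twist":0},{"tx":0,"ty":0,"tz":0,"twist":0},{"tx":0,"ty":0,"tz":0,"twist":0}]' |egrep 'pos|ft'
python3 -m creep '[{"tx":0,"ty":0,"tz":0,"twist":0},{"tx":0,"ty":0,"tz":0,"twist":0},{"tx":0,"ty":0,"tz":0,"twist":0},{"tx":0,"ty":0,"tz":0,"twist":0},{"tx":0,"ty":0,"tz":0,"twist":0}]' 0.55 25
python3 -m creep '[{"tx":0,"ty":0,"tz":0,"twist":0},{"tx":0,"ty":0,"tz":0,"twist":0},{"tx":0,"ty":0,"tz":0,"twist":0},{"tx":0,"ty":0,"tz":0,"twist":0},{"tx":0,"ty":0,"tz":0,"twist":0}]' 0 50
```

```text
position: [0.5551, 0.3413, 0.0517]
ft_force: [0.6, 0.1, 0.6]
clock: 15.52
position: [0.5553, 0.3415, 0.0521]
ee_rot: [-3.036, -0.806, -0.003]
ft_force: [-0.6, 0.3, 5.5]
finger_gap: 0.0493
gripper_force: 26.5
clock: 15.93
position: [0.5554, 0.3415, 0.0524]
ee_rot: [-3.036, -0.806, -0.003]
ft_force: [-1.0, -1.1, 7.1]
finger_gap: 0.048
gripper_force: 50.7
```

```bash
python3 -m creep '[{"tx":0,"ty":0,"tz":-0.05,"twist":0},{"tx":-0.15,"ty":0,"tz":0,"twist":0},{"tx":-0.25,"ty":0,"tz":0,"twist":0},{"tx":-0.25,"ty":0,"tz":0,"twist":0},{"tx":0,"ty":0,"tz":0,"twist":0}]'
python3 -c "
from h import *
to(.554,.341,.0475,.515)
s=cam('side')
cv2.imwrite('pics/r2.png',cv2.resize(s['img'][235:335,145:245],(400,400),interpolation=2))"
```

```text
clock: 16.35
position: [0.537, 0.331, 0.0524]
ee_rot: [3.036, 0.806, -0.001]
ft_force: [-2.4, -1.2, 2.5]
finger_gap: 0.0479
gripper_force: 51.8
clock 16.4 pos [0.537  0.331  0.0524] phi 0.519 j6 1.55 gap 0.0479 F [-2.4 -1.2  2.5] grip 52
twist 0.04 | tx 0.659 ty -0.010 tz 0.163
```

View pics/r2.png

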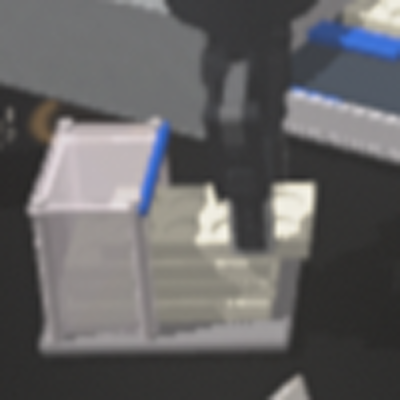

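The top plate has come out alone by about 20 mm and the lower ones stay put. I keep sliding.

```bash
python3 -m creep '[{"tx":-0.3,"ty":0,"tz":0,"twist":0},{"tx":-0.4,"ty":0,"tz":0,"twist":0},{"tx":-0.4,"ty":0,"tz":0,"twist":0},{"tx":-0.4,"ty":0,"tz":-0.03,"twist":0},{"tx":-0.4,"ty":0,"tz":-0.05,"twist":0}]' |egrep 'pos|gap|force'
python3 -m creep '[{"tx":-0.4,"ty":0,"tz":-0.05,"twist":0},{"tx":-0.4,"ty":0,"tz":0,"twist":0},{"tx":-0.4,"ty":0,"tz":0,"twist":0},{"tx":-0.3,"ty":0,"tz":0,"twist":0},{"tx":0,"ty":0,"tz":0,"twist":0}]'|egrep 'pos|gap|force'
python3 -c "
from h import *
to(.554,.341,.0475,.515)
c=cam('top');s=cam('side')
a=cv2.resize(c['img'][170:270,120:220],(400,400),interpolation=2);b=cv2.resize(s['img'][235:335,145:245],(400,400),interpolation=2)
cv2.imwrite('pics/r3.png',np.hstack([a,b]))"
```

```text
position: [0.4875, 0.3028, 0.054]
ft_force: [-0.1, 0.6, -1.7]
finger_gap: 0.048
gripper_force: 51.5
position: [0.4479, 0.2802, 0.0556]
ft_force: [-0.1, -0.4, -0.7]
finger_gap: 0.0481
gripper_force: 51.5
clock 17.2 pos [0.4479 0.2802 0.0556] phi 0.519 j6 1.54 gap 0.0481 F [-0.1 -0.4 -0.7] grip 52
twist 0.04 | tx 4.075 ty -0.021 tz 0.270
```

View pics/r3.png

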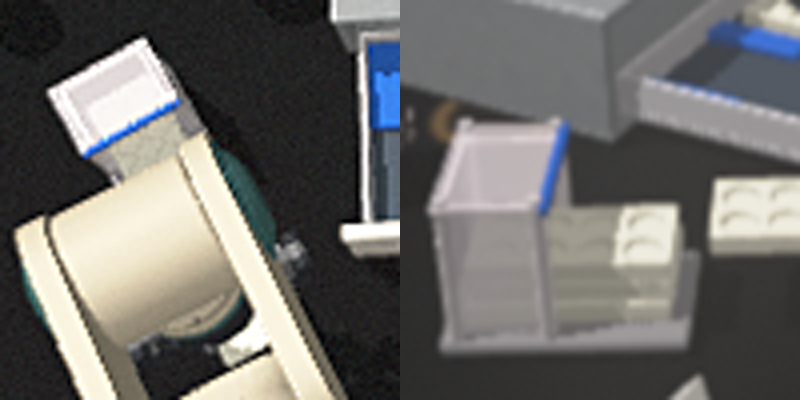

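The first plate is out and level, and three remain in the rack undisturbed. I lift it and turn towards bay 0.

```bash
python3 -m creep '[{"tx":0,"ty":0,"tz":-0.5,"twist":0},{"tx":0,"ty":0,"tz":-0.7,"twist":0},{"tx":0,"ty":0,"tz":-0.7,"twist":0},{"tx":0,"ty":0,"tz":-0.7,"twist":0},{"tx":0,"ty":0,"tz":0,"twist":0}]' |egrep 'pos|gap|force'
python3 -m creep '[{"tx":0,"ty":0.3,"tz":0,"twist":0.8},{"tx":0,"ty":0.3,"tz":0,"twist":0.8},{"tx":0,"ty":0.3,"tz":0,"twist":0.8},{"tx":0,"ty":0.3,"tz":0,"twist":0.8},{"tx":0,"ty":0.3,"tz":0,"twist":0.8}]'|egrep 'pos|gap|force'
python3 -m creep '[{"tx":0,"ty":0.3,"tz":0,"twist":0.7},{"tx":0,"ty":0,"tz":0,"twist":0}]'|egrep 'pos|gap|force'
python3 -c "
from h import *
to(.566,.139,.12,.045)"
```

```text
position: [0.4517, 0.2823, 0.1392]
ft_force: [0.8, -0.9, 0.4]
finger_gap: 0.0481
gripper_force: 51.9
position: [0.4652, 0.2387, 0.1331]
ft_force: [-0.2, 0.1, -0.3]
finger_gap: 0.0477
gripper_force: 51.8
position: [0.4663, 0.229, 0.1332]
ft_force: [-1.1, -0.6, -1.1]
finger_gap: 0.0479
gripper_force: 51.8
clock 18.3 pos [0.4663 0.229  0.1332] phi 0.045 j6 1.91 gap 0.0479 F [-1.1 -0.6 -1.1] grip 52
twist -0.00 | tx 3.184 ty 3.148 tz 0.440
```

```bash
python3 -m creep '[{"tx":0.5,"ty":0.5,"tz":0,"twist":0},{"tx":0.6,"ty":0.6,"tz":0,"twist":0},{"tx":0.6,"ty":0.6,"tz":0,"twist":0},{"tx":0.6,"ty":0.6,"tz":0,"twist":0},{"tx":0.6,"ty":0.6,"tz":0,"twist":0}]' |egrep 'pos|gap|force'
python3 -m creep '[{"tx":0.28,"ty":0.25,"tz":0,"twist":0},{"tx":0,"ty":0,"tz":0.5,"twist":0},{"tx":0,"ty":0,"tz":0.5,"twist":0},{"tx":0,"ty":0,"tz":0.5,"twist":0},{"tx":0,"ty":0,"tz":0,"twist":0}]' |egrep 'pos|gap|force'
python3 -c "
from h import *
to(.566,.139,.028,.045)
c=cam('top');s=cam('side')
a=cv2.resize(c['img'][140:240,200:300],(400,400),interpolation=2);b=cv2.resize(s['img'][170:290,180:300],(400,400),interpolation=2)
cv2.imwrite('pics/b0.png',np.hstack([a,b]))"
```

```text
position: [0.558, 0.1472, 0.1334]
ft_force: [1.2, 1.2, -1.1]
finger_gap: 0.0478
gripper_force: 51.8
position: [0.5639, 0.1407, 0.0851]
ft_force: [-0.4, -0.9, -1.4]
finger_gap: 0.0478
gripper_force: 51.8
clock 19.2 pos [0.5639 0.1407 0.0851] phi 0.051 j6 1.70 gap 0.0478 F [-0.4 -0.9 -1.4] grip 52
twist 0.06 | tx 0.068 ty 0.060 tz 1.902
```

View pics/b0.png

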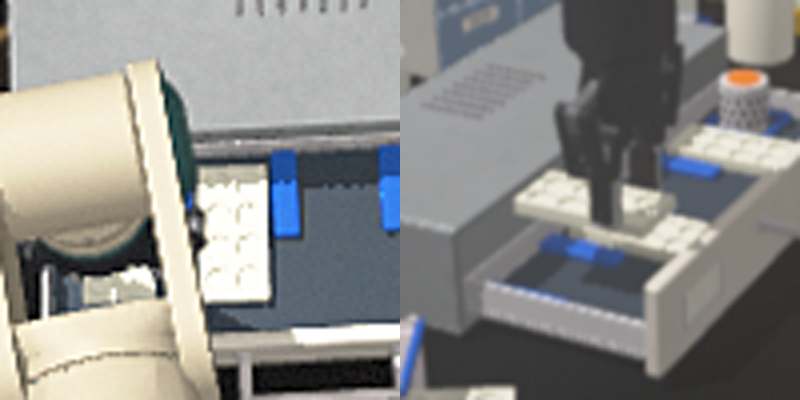

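The plate hangs level over bay 0, behind the panel. I lower it and release.

```bash
python3 -m creep '[{"tx":0.07,"ty":0.06,"tz":0.5,"twist":0.06},{"tx":0,"ty":0,"tz":0.5,"twist":0},{"tx":0,"ty":0,"tz":0.4,"twist":0},{"tx":0,"ty":0,"tz":0.3,"twist":0},{"tx":0,"ty":0,"tz":0,"twist":0}]' |egrep 'pos|gap|force'
python3 -c "
from h import *
to(.566,.139,.026,.045)"
```

```text
position: [0.5671, 0.1388, 0.0367]
ft_force: [-0.3, 0.1, -1.2]
finger_gap: 0.0478
gripper_force: 51.8
clock 19.7 pos [0.5671 0.1388 0.0367] phi 0.043 j6 1.70 gap 0.0478 F [-0.3  0.1 -1.2] grip 52
twist -0.02 | tx -0.037 ty -0.009 tz 0.355
```

```bash
python3 -m creep '[{"tx":0,"ty":0,"tz":0.2,"twist":0},{"tx":0,"ty":0,"tz":0.17,"twist":0},{"tx":0,"ty":0,"tz":0,"twist":0},{"tx":0,"ty":0,"tz":0,"twist":0}]' |egrep 'pos|gap|force'
python3 -m creep '[{"tx":0,"ty":0,"tz":0,"twist":0},{"tx":0,"ty":0,"tz":0,"twist":0},{"tx":0,"ty":0,"tz":0,"twist":0}]' 0.7 |egrep 'pos|gap|force'
python3 -m creep '[{"tx":0,"ty":0,"tz":-0.5,"twist":0},{"tx":0,"ty":0,"tz":-0.7,"twist":0},{"tx":0,"ty":0,"tz":-1,"twist":0},{"tx":0,"ty":0,"tz":-1,"twist":0},{"tx":-0.3,"ty":0,"tz":-1,"twist":0}]' |egrep 'pos|gap|force'
python3 -m creep '[{"tx":0,"ty":-1,"tz":0,"twist":-1},{"tx":0,"ty":-1,"tz":0,"twist":-1},{"tx":0,"ty":-1,"tz":0,"twist":-1},{"tx":0,"ty":-0.5,"tz":0,"twist":-1},{"tx":0,"ty":-0.5,"tz":0,"twist":-0.7}]' 0.8|egrep 'pos'
python3 -c "
from h import *
to(.554,.341,.10,.515)
c=cam('top')
h=cv2.cvtColor(c['img'],cv2.COLOR_BGR2HSV); m=cv2.inRange(h,(15,8,150),(45,90,255)); m[:140]=0
M=cv2.connectedComponentsWithStats(m)
for a,q in zip(M[2],M[3]):
  if a[4]>100: print(a,ray(c,*q,.032).round(4))
"
```

```text
position: [0.5682, 0.1388, 0.0274]
ft_force: [-0.6, -0.6, -1.8]
finger_gap: 0.0478
gripper_force: 51.8
position: [0.5685, 0.1388, 0.028]
ft_force: [-0.6, 0.1, 0.4]
finger_gap: 0.06
gripper_force: 0.0
position: [0.5596, 0.1382, 0.155]
ft_force: [1.0, 0.1, -0.4]
finger_gap: 0.0599
gripper_force: 0.0
position: [0.5345, 0.2563, 0.1537]
clock 21.1 pos [0.5345 0.2563 0.1537] phi 0.519 j6 1.44 gap 0.0682 F [ 0.  -0.6 -0.2] grip 0
twist 0.04 | tx 1.954 ty -2.136 tz 1.789
[     0      0    560    420 153985] [0.7227 0.0572 0.032 ]
[385 140  30  30 462] [ 0.7179 -0.3567  0.032 ]
[  233   140   327   280 44217] [ 0.309 -0.488  0.032]
[    0   155   280   265 29380] [0.1955 0.3603 0.032 ]
[421 154  16  14 159] [ 0.7067 -0.4463  0.032 ]
[  0 168  20  18 131] [0.6643 0.796  0.032 ]
[387 178  22  16 182] [ 0.6285 -0.3434  0.032 ]
[249 181  18  24 108] [0.6339 0.0647 0.032 ]
[ 43 185  41  28 422] [0.6021 0.6347 0.032 ]
[222 184  19  35 203] [0.5926 0.1453 0.032 ]
[207 221 148  12 309] [0.5143 0.0405 0.032 ]
[ 50 227  20  22 187] [0.4851 0.6344 0.032 ]
[  21  256   91   26 1471] [0.4025 0.5958 0.032 ]
[227 281  31  14 173] [0.3402 0.0962 0.032 ]
[ 33 308  52  44 906] [0.2453 0.6054 0.032 ]
[ 84 309  14  45 320] [0.213 0.525 0.032]
[268 372  53  39 507] [ 0.0775 -0.0295  0.032 ]
```

```bash
python3 -m creep '[{"tx":0.5,"ty":-0.55,"tz":0,"twist":0},{"tx":0.5,"ty":-0.55,"tz":0,"twist":0},{"tx":0.5,"ty":-0.55,"tz":0,"twist":0},{"tx":0.48,"ty":-0.5,"tz":0,"twist":0},{"tx":0,"ty":0,"tz":0,"twist":0}]' 0.8|egrep 'pos'
python3 -m creep '[{"tx":0,"ty":0,"tz":0.6,"twist":0},{"tx":0,"ty":0,"tz":0.6,"twist":0},{"tx":0,"ty":0,"tz":0.6,"twist":0},{"tx":0,"ty":0,"tz":0,"twist":0}]'|egrep 'pos'
python3 -c "
from h import *
to(.555,.3415,.039,.519)"
```

```text
position: [0.5551, 0.3428, 0.1531]
position: [0.5534, 0.3383, 0.0949]
clock 21.9 pos [0.5534 0.3383 0.0949] phi 0.511 j6 1.55 gap 0.0682 F [-0.1 -0.6 -0.8] grip 0
twist -0.08 | tx 0.097 ty -0.066 tz 1.862
```

```bash
python3 -m creep '[{"tx":0.1,"ty":-0.07,"tz":0.5,"twist":-0.05},{"tx":0,"ty":0,"tz":0.5,"twist":0},{"tx":0,"ty":0,"tz":0.4,"twist":0},{"tx":0,"ty":0,"tz":0.3,"twist":0},{"tx":0,"ty":0,"tz":0,"twist":0}]'|egrep 'pos|ft'
python3 -c "
from h import *
to(.555,.3415,.039,.519)"
```

```text
position: [0.5558, 0.3428, 0.046]
ft_force: [-0.0, -0.2, -0.9]
clock 22.3 pos [0.5558 0.3428 0.046 ] phi 0.518 j6 1.55 gap 0.0684 F [-0.  -0.2 -0.9] grip 0
twist -0.01 | tx -0.045 ty 0.025 tz 0.233
```

```bash
python3 -m creep '[{"tx":-0.04,"ty":0.02,"tz":0.12,"twist":0},{"tx":0,"ty":0,"tz":0.1,"twist":0},{"tx":0,"ty":0,"tz":0,"twist":0},{"tx":0,"ty":0,"tz":0,"twist":0}]'|egrep 'pos|ft'
python3 -m creep '[{"tx":0,"ty":0,"tz":0,"twist":0},{"tx":0,"ty":0,"tz":0,"twist":0},{"tx":0,"ty":0,"tz":0,"twist":0},{"tx":0,"ty":0,"tz":0,"twist":0},{"tx":0,"ty":0,"tz":0,"twist":0}]' 0.55 25|egrep 'pos|force|gap'
python3 -m creep '[{"tx":0,"ty":0,"tz":0,"twist":0},{"tx":0,"ty":0,"tz":0,"twist":0},{"tx":0,"ty":0,"tz":0,"twist":0},{"tx":0,"ty":0,"tz":0,"twist":0},{"tx":0,"ty":0,"tz":0,"twist":0}]' 0 50|egrep 'pos|force|gap'
```

```text
position: [0.556, 0.3424, 0.0422]
ft_force: [0.1, -0.1, -0.4]
position: [0.5563, 0.3425, 0.0426]
ft_force: [0.0, -0.0, 5.2]
finger_gap: 0.0482
gripper_force: 26.5
position: [0.5563, 0.3426, 0.0429]
ft_force: [-0.2, -0.9, 6.1]
finger_gap: 0.0472
gripper_force: 50.2
```

This grip sits about 2.5 mm higher than the first, so I open, go 3 mm lower and re-grip.

```bash
python3 -m creep '[{"tx":0,"ty":0,"tz":0,"twist":0},{"tx":0,"ty":0,"tz":0,"twist":0},{"tx":0,"ty":0,"tz":0.13,"twist":0},{"tx":0,"ty":0,"tz":0,"twist":0},{"tx":0,"ty":0,"tz":0,"twist":0}]' 0.75|egrep 'pos|ft'
python3 -m creep '[{"tx":0,"ty":0,"tz":0,"twist":0},{"tx":0,"ty":0,"tz":0,"twist":0},{"tx":0,"ty":0,"tz":0,"twist":0},{"tx":0,"ty":0,"tz":0,"twist":0},{"tx":0,"ty":0,"tz":0,"twist":0}]' 0.55 25|egrep 'pos|force|gap'
python3 -m creep '[{"tx":0,"ty":0,"tz":0,"twist":0},{"tx":0,"ty":0,"tz":0,"twist":0},{"tx":0,"ty":0,"tz":0,"twist":0},{"tx":0,"ty":0,"tz":0,"twist":0},{"tx":0,"ty":0,"tz":0,"twist":0}]' 0 50|egrep 'pos|force|gap'
```

```text
position: [0.5554, 0.3421, 0.0368]
ft_force: [-0.4, 0.1, -0.6]
position: [0.5559, 0.3423, 0.0378]
ft_force: [-0.5, 0.4, -0.4]
finger_gap: 0.0495
gripper_force: 26.5
position: [0.556, 0.3424, 0.038]
ft_force: [0.5, 0.2, 2.2]
finger_gap: 0.0481
gripper_force: 52.0
```

```bash
python3 -m creep '[{"tx":0,"ty":0,"tz":-0.05,"twist":0},{"tx":-0.15,"ty":0,"tz":0,"twist":0},{"tx":-0.25,"ty":0,"tz":0,"twist":0},{"tx":-0.25,"ty":0,"tz":0,"twist":0},{"tx":-0.3,"ty":0,"tz":0,"twist":0}]'|egrep 'pos|force|gap'
python3 -m creep '[{"tx":-0.4,"ty":0,"tz":0,"twist":0},{"tx":-0.4,"ty":0,"tz":0,"twist":0},{"tx":-0.4,"ty":0,"tz":0,"twist":0},{"tx":-0.4,"ty":0,"tz":-0.03,"twist":0},{"tx":-0.4,"ty":0,"tz":-0.05,"twist":0}]' |egrep 'pos|gap|force'
python3 -m creep '[{"tx":-0.4,"ty":0,"tz":-0.05,"twist":0},{"tx":-0.4,"ty":0,"tz":0,"twist":0},{"tx":-0.3,"ty":0,"tz":0,"twist":0},{"tx":0,"ty":0,"tz":0,"twist":0}]'|egrep 'pos|gap|force'
```

```text
position: [0.5303, 0.3278, 0.0387]
ft_force: [0.9, -1.4, -0.5]
finger_gap: 0.0486
gripper_force: 51.7
position: [0.4777, 0.2979, 0.0411]
ft_force: [0.1, -0.0, -0.8]
finger_gap: 0.0485
gripper_force: 51.7
position: [0.4487, 0.2814, 0.0427]
ft_force: [-0.6, 0.0, -1.3]
finger_gap: 0.0483
gripper_force: 51.7
```

```bash
python3 -m creep '[{"tx":0,"ty":0,"tz":-0.5,"twist":0},{"tx":0,"ty":0,"tz":-0.7,"twist":0},{"tx":0,"ty":0,"tz":-0.8,"twist":0},{"tx":0,"ty":0,"tz":-0.8,"twist":0},{"tx":0,"ty":0,"tz":-0.4,"twist":0}]' |egrep 'pos|gap|force'
python3 -m creep '[{"tx":0,"ty":0.3,"tz":0,"twist":0.8},{"tx":0,"ty":0.3,"tz":0,"twist":0.8},{"tx":0,"ty":0.3,"tz":0,"twist":0.8},{"tx":0,"ty":0.3,"tz":0,"twist":0.8},{"tx":0,"ty":0.3,"tz":0,"twist":0.8}]'|egrep 'pos|gap|force'
python3 -m creep '[{"tx":0,"ty":0.3,"tz":0,"twist":0.7},{"tx":0,"ty":0.6,"tz":0,"twist":0},{"tx":0,"ty":0.6,"tz":0,"twist":0},{"tx":0,"ty":0.6,"tz":0,"twist":0},{"tx":0,"ty":0,"tz":0,"twist":0}]'|egrep 'pos|gap|force'
python3 -c "
from h import *
to(.5745,-.0207,.12,.045)"
```

```text
position: [0.4514, 0.2828, 0.1424]
ft_force: [1.1, 0.2, -1.3]
finger_gap: 0.0484
gripper_force: 51.9
position: [0.466, 0.2399, 0.1384]
ft_force: [0.0, 0.1, -1.2]
finger_gap: 0.0484
gripper_force: 51.9
position: [0.4697, 0.1751, 0.1385]
ft_force: [1.0, -0.2, -2.0]
finger_gap: 0.0485
gripper_force: 51.9
clock 27.1 pos [0.4697 0.1751 0.1385] phi 0.045 j6 1.81 gap 0.0485 F [ 1.  -0.2 -2. ] grip 52
twist 0.00 | tx 3.195 ty 6.679 tz 0.617
```

```bash
python3 -m creep '[{"tx":0.3,"ty":0.7,"tz":0,"twist":0},{"tx":0.35,"ty":0.7,"tz":0,"twist":0},{"tx":0.35,"ty":0.7,"tz":0,"twist":0},{"tx":0.35,"ty":0.7,"tz":0,"twist":0},{"tx":0.35,"ty":0.7,"tz":0,"twist":0}]' |egrep 'pos|gap|force'
python3 -m creep '[{"tx":0.35,"ty":0.7,"tz":0,"twist":0},{"tx":0.35,"ty":0.7,"tz":0,"twist":0},{"tx":0.35,"ty":0.7,"tz":0,"twist":0},{"tx":0.35,"ty":0.7,"tz":0,"twist":0},{"tx":0,"ty":0,"tz":0,"twist":0}]' |egrep 'pos|gap|force'
python3 -c "
from h import *
to(.5745,-.0207,.085,.045)"
```

```text
position: [0.526, 0.0746, 0.1387]
ft_force: [-0.4, 0.2, -1.0]
finger_gap: 0.048
gripper_force: 51.9
position: [0.5728, -0.0097, 0.1384]
ft_force: [-0.7, 0.2, -0.7]
finger_gap: 0.0482
gripper_force: 51.9
clock 28.0 pos [ 0.5728 -0.0097  0.1384] phi 0.045 j6 1.45 gap 0.0482 F [-0.7  0.2 -0.7] grip 52
twist -0.00 | tx 0.041 ty 0.370 tz 1.780
```

```bash
python3 -m creep '[{"tx":0.04,"ty":0.37,"tz":0,"twist":0},{"tx":0,"ty":0,"tz":0.6,"twist":0},{"tx":0,"ty":0,"tz":0.6,"twist":0},{"tx":0,"ty":0,"tz":0.6,"twist":0},{"tx":0,"ty":0,"tz":0,"twist":0}]' |egrep 'pos|gap|force'
python3 -c "
from h import *
to(.5745,-.0207,.024,.045)
c=cam('top');s=cam('side')
a=cv2.resize(c['img'][140:240,200:360],(400,300),interpolation=2);b=cv2.resize(s['img'][150:270,180:340],(400,300),interpolation=2)
r=cv2.resize(s['img'][245:335,140:260],(400,300),interpolation=2)
cv2.imwrite('pics/b2.png',np.vstack([np.hstack([a,b]),np.hstack([r,r])]))"
```

```text
position: [0.5707, -0.0171, 0.0808]
ft_force: [-1.0, 1.7, -2.9]
finger_gap: 0.0488
gripper_force: 51.9
clock 28.4 pos [ 0.5707 -0.0171  0.0808] phi 0.049 j6 1.43 gap 0.0488 F [-1.   1.7 -2.9] grip 52
twist 0.04 | tx 0.120 ty 0.124 tz 1.892
```

View pics/b2.png

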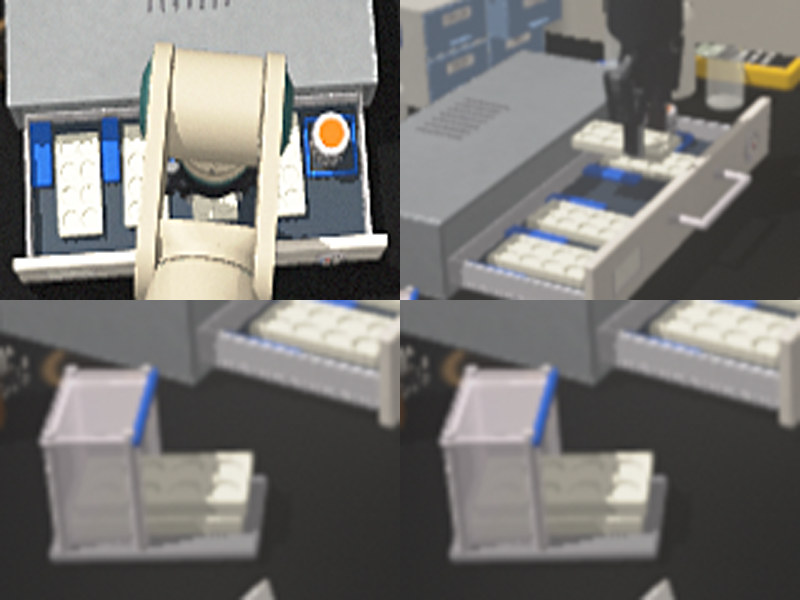

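Bay 0's plate lies well (80,185), two plates remain in the rack, and the second one hangs over bay 2. Lowering.

```bash
python3 -m creep '[{"tx":0.12,"ty":0.12,"tz":0.4,"twist":0.04},{"tx":0,"ty":0,"tz":0.5,"twist":0},{"tx":0,"ty":0,"tz":0.4,"twist":0},{"tx":0,"ty":0,"tz":0.2,"twist":0},{"tx":0,"ty":0,"tz":0,"twist":0}]' |egrep 'pos|gap|force'
python3 -c "
from h import *
to(.5745,-.0207,.024,.045)"
```

```text
position: [0.5761, -0.0213, 0.0385]
ft_force: [-0.1, -0.4, -1.4]
finger_gap: 0.0484
gripper_force: 52.0
clock 28.9 pos [ 0.5761 -0.0213  0.0385] phi 0.044 j6 1.43 gap 0.0484 F [-0.1 -0.4 -1.4] grip 52
twist -0.01 | tx -0.053 ty -0.022 tz 0.483
```

```bash
python3 -m creep '[{"tx":-0.03,"ty":0,"tz":0.2,"twist":0},{"tx":0,"ty":0,"tz":0.2,"twist":0},{"tx":0,"ty":0,"tz":0.1,"twist":0},{"tx":0,"ty":0,"tz":0,"twist":0},{"tx":0,"ty":0,"tz":0,"twist":0}]' |egrep 'pos|gap|force'
python3 -m creep '[{"tx":0,"ty":0,"tz":0.03,"twist":0},{"tx":0,"ty":0,"tz":0,"twist":0},{"tx":0,"ty":0,"tz":0,"twist":0}]'|egrep 'pos|gap|force'
```

```text
position: [0.5761, -0.0214, 0.0253]
ft_force: [-0.5, -0.8, -0.4]
finger_gap: 0.0481
gripper_force: 52.0
position: [0.5763, -0.0214, 0.0246]
ft_force: [0.2, 0.5, -1.3]
finger_gap: 0.0485
gripper_force: 52.0
```

```bash
python3 -m creep '[{"tx":0,"ty":0,"tz":0,"twist":0},{"tx":0,"ty":0,"tz":0,"twist":0},{"tx":0,"ty":0,"tz":0,"twist":0}]' 0.7 |egrep 'pos|gap|force'
python3 -m creep '[{"tx":0,"ty":0,"tz":-0.5,"twist":0},{"tx":0,"ty":0,"tz":-0.7,"twist":0},{"tx":0,"ty":0,"tz":-1,"twist":0},{"tx":0,"ty":0,"tz":-1,"twist":0},{"tx":-0.5,"ty":0,"tz":-0.7,"twist":-0.9}]' |egrep 'pos|gap|force'
python3 -m creep '[{"tx":-0.5,"ty":0,"tz":0,"twist":-1},{"tx":-0.5,"ty":0,"tz":0,"twist":-1},{"tx":-0.5,"ty":0,"tz":0,"twist":-1},{"tx":-0.5,"ty":0,"tz":0,"twist":-1},{"tx":0,"ty":0,"tz":0,"twist":-1}]' 0.29|egrep 'pos'
python3 -m creep '[{"tx":0,"ty":0,"tz":0,"twist":-1},{"tx":0,"ty":0,"tz":0,"twist":-1},{"tx":0,"ty":0,"tz":0,"twist":-1},{"tx":0,"ty":0,"tz":0,"twist":-1},{"tx":0,"ty":0,"tz":0,"twist":-1}]'|egrep 'pos'
python3 -m creep '[{"tx":0,"ty":0,"tz":0,"twist":-1},{"tx":0,"ty":0,"tz":0,"twist":-1},{"tx":0,"ty":0,"tz":0,"twist":-1},{"tx":0,"ty":0,"tz":0,"twist":-0.9},{"tx":0,"ty":0,"tz":0,"twist":-0.9}]'|egrep 'pos'
python3 -c "
from h import *
to(.4745,-.0065,.11,1.615)"
```

```text
position: [0.5763, -0.0214, 0.0247]
ft_force: [-0.4, -0.2, 0.0]
finger_gap: 0.0596
gripper_force: 0.0
position: [0.5629, -0.0221, 0.1446]
ft_force: [0.8, 0.4, 1.2]
finger_gap: 0.0596
gripper_force: 0.0
position: [0.5024, -0.0394, 0.1416]
position: [0.5039, -0.0388, 0.1416]
position: [0.504, -0.0388, 0.1416]
clock 31.5 pos [ 0.504  -0.0388  0.1416] phi 1.618 j6 -0.20 gap 0.0244 F [ 0.  -0.1 -0.1] grip 0
twist 0.03 | tx 1.118 ty -0.933 tz 1.053
```

```bash
python3 -m creep '[{"tx":0.4,"ty":-0.3,"tz":0,"twist":0},{"tx":0.4,"ty":-0.35,"tz":0,"twist":0},{"tx":0.32,"ty":-0.28,"tz":0,"twist":0},{"tx":0,"ty":0,"tz":0,"twist":0}]'|egrep 'pos'
python3 -c "
from h import *
to(.4745,-.0065,.043,1.615)
c=cam('top');s=cam('side')
a=cv2.resize(c['img'][140:290,200:400],(400,300),interpolation=2);b=cv2.resize(s['img'][140:260,180:340],(400,300),interpolation=2)
cv2.imwrite('pics/f1.png',np.hstack([a,b]))"
```

```text
position: [0.4737, -0.0052, 0.1416]
clock 31.8 pos [ 0.4737 -0.0052  0.1416] phi 1.615 j6 -0.13 gap 0.0251 F [-0.5 -0.3 -0. ] grip 0
twist 0.00 | tx -0.045 ty 0.025 tz 3.286
```

View pics/f1.png

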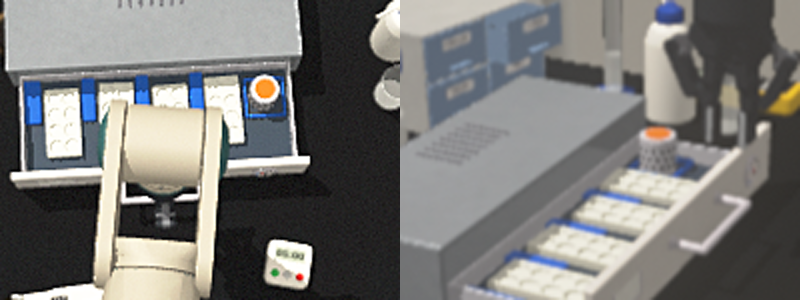

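All four bays hold a flat plate, the canister stands in its well, and the timer is unmoved. I grip the handle and push the drawer home.

```bash
python3 -m creep '[{"tx":-0.04,"ty":0.03,"tz":0.7,"twist":0},{"tx":0,"ty":0,"tz":0.7,"twist":0},{"tx":0,"ty":0,"tz":0.7,"twist":0},{"tx":0,"ty":0,"tz":0.6,"twist":0},{"tx":0,"ty":0,"tz":0.6,"twist":0}]'|egrep 'pos|ft'
python3 -m creep '[{"tx":0,"ty":0,"tz":0,"twist":0},{"tx":0,"ty":0,"tz":0,"twist":0},{"tx":0,"ty":0,"tz":0,"twist":0},{"tx":0,"ty":0,"tz":0,"twist":0},{"tx":0,"ty":0,"tz":0,"twist":0}]' 0 60|egrep 'pos|force|gap'
python3 -m creep '[{"tx":0,"ty":0.1,"tz":0,"twist":0},{"tx":0,"ty":0.2,"tz":0,"twist":0},{"tx":0,"ty":0.3,"tz":0,"twist":0},{"tx":0,"ty":0.3,"tz":0,"twist":0},{"tx":0,"ty":0.3,"tz":0,"twist":0}]'|egrep 'pos|force|gap'
python3 -m creep '[{"tx":0,"ty":0.3,"tz":0,"twist":0},{"tx":0,"ty":0.3,"tz":0,"twist":0},{"tx":0,"ty":0.3,"tz":0,"twist":0},{"tx":0,"ty":0.3,"tz":0,"twist":0},{"tx":0,"ty":0.3,"tz":0,"twist":0}]'|egrep 'pos|force|gap'
python3 -m creep '[{"tx":0,"ty":0.3,"tz":0,"twist":0},{"tx":0,"ty":0.3,"tz":0,"twist":0},{"tx":0,"ty":0.3,"tz":0,"twist":0},{"tx":0,"ty":0.2,"tz":0,"twist":0},{"tx":0,"ty":0.2,"tz":0,"twist":0}]'|egrep 'pos|force|gap'
```

```text
position: [0.4759, -0.0082, 0.0414]
ft_force: [0.2, 0.1, 0.4]
position: [0.4742, -0.0079, 0.0406]
ft_force: [3.8, -2.9, -26.3]
finger_gap: 0.0064
gripper_force: 57.8
position: [0.5102, -0.0063, 0.0405]
ft_force: [-1.2, -3.8, -23.3]
finger_gap: 0.0065
gripper_force: 58.3
position: [0.5554, -0.0043, 0.0405]
ft_force: [-1.8, -2.9, -22.1]
finger_gap: 0.0064
gripper_force: 58.5
position: [0.5946, -0.0025, 0.0405]
ft_force: [-1.4, -3.7, -24.8]
finger_gap: 0.0068
gripper_force: 58.4
```

```bash
python3 -m creep '[{"tx":0,"ty":0.2,"tz":0,"twist":0},{"tx":0,"ty":0.2,"tz":0,"twist":0},{"tx":0,"ty":0.2,"tz":0,"twist":0},{"tx":0,"ty":0.1,"tz":0,"twist":0},{"tx":0,"ty":0,"tz":0,"twist":0}]'|egrep 'pos|force|gap'
python3 -m creep '[{"tx":0,"ty":0.1,"tz":0,"twist":0},{"tx":0,"ty":0.1,"tz":0,"twist":0},{"tx":0,"ty":0.05,"tz":0,"twist":0},{"tx":0,"ty":0,"tz":0,"twist":0}]'|egrep 'pos|force|gap'
```

```text
position: [0.6168, -0.0015, 0.0406]
ft_force: [8.8, -2.7, -31.2]
finger_gap: 0.0064
gripper_force: 58.2
position: [0.6192, -0.0014, 0.0405]
ft_force: [-23.3, -3.1, -11.8]
finger_gap: 0.0065
gripper_force: 60.5
```

```bash
python3 -m creep '[{"tx":0,"ty":-0.05,"tz":0,"twist":0},{"tx":0,"ty":0,"tz":0,"twist":0},{"tx":0,"ty":0,"tz":0,"twist":0},{"tx":0,"ty":0,"tz":0,"twist":0}]' 0.29|egrep 'pos|force|gap'
python3 -m creep '[{"tx":0,"ty":0,"tz":-0.5,"twist":0},{"tx":0,"ty":0,"tz":-0.7,"twist":0},{"tx":0,"ty":0,"tz":-1,"twist":0},{"tx":0,"ty":0,"tz":-1,"twist":0},{"tx":0,"ty":-1,"tz":-0.5,"twist":0}]'|egrep 'pos|force'
python3 -m creep '[{"tx":0,"ty":-1,"tz":0,"twist":0},{"tx":0,"ty":-1,"tz":0,"twist":0},{"tx":0,"ty":-1,"tz":0,"twist":0},{"tx":0,"ty":-1,"tz":0,"twist":0},{"tx":0,"ty":0,"tz":0,"twist":0}]'|egrep 'pos|force'
python3 -c "
from h import *
c=cam('top'); g=cv2.cvtColor(c['img'],cv2.COLOR_BGR2GRAY)
for y in (.15,-.15):
  p=proj(c,[.64-.045*y,y,.08]); u=int(p[0]); col=g[int(p[1])-15:int(p[1])+16,u]; print(p,col)
  r=[int(p[1])-15+i for i in range(31) if col[i]>180]; r and print('panel x at top edge',ray(c,u,max(r),.08),ray(c,u,min(r),.08))
"
```

```text
position: [0.625, -0.0011, 0.0461]
ft_force: [-0.3, -0.3, 0.2]
finger_gap: 0.0248
gripper_force: 0.0
position: [0.5969, -0.0024, 0.1591]
ft_force: [0.8, 0.0, 2.1]
gripper_force: 0.0
position: [0.4694, -0.0075, 0.1543]
ft_force: [0.1, -1.6, -0.3]
gripper_force: 0.0
[225.83116774 182.44562592] [191 189 191 190 185 190 191  95 121 254 255 250 165 127 163 160 151 155
  79   8  15  27  20  18  27  25  21  28  23  25  29]
panel x at top edge [0.64643916 0.15251396 0.08      ] [0.67921342 0.15286116 0.08      ]
[330.7387493 176.707563 ] [185 187 186 188 189 188 194 145  83 255 255 255 188 132 169 157 151 162
  95  17  21  23  24  19  24  26  23  27  22  19  23]
panel x at top edge [ 0.65778565 -0.14823017  0.08      ] [ 0.69365612 -0.14934529  0.08      ]
```

```bash
python3 -c "
from bench import bot
print(bot.close_job())"
```

```text
the job is handed in; nothing more can be done
None
```

I opened the drawer fully, laid plates in the two empty bays (0 and 2), stood the canister in its well, pushed the drawer home, and handed the job in. In the last view before closing, all four plates lay flat. After closing, I judged the catch from the handle's travel, the force as it drew in, and the panel's position against the cabinet.

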